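Zero a filter photometer and hold a sample cell in its light beam

TASK

Measure the red-stoppered sample in the photometer: with the pull rod still fully home, so that the blank sits in the beam, press the orange key (lamp on), then the white key (zero), then the green key (start reading), one at a time and each fully down, and leave the black stop key alone. Then take the black knob on the front and gently draw the sprung rod out until its white pointer stands on the red line of the scale, never running on to the blue line or letting the rod fly back, and finish while still holding it there: do not let go, or the spring draws the sample out of the beam. Do not disturb the two brown bottles and the timer beside it.

Things in the scene. Friction and masses are not known exactly. Their poses are not given: they have to be found in the camera images.
- photometer: fixed off-white bench photometer, 300 mm deep (x), 250 wide (y); origin under its centre, x to its back, y to its left, z up. Its front (-x, with the rod) faces the robot, turned up to 0.2 rad. Front 145 mm: grey deck 78 mm high, with a clear cover (83 mm high) over four stoppered cells at left and four keys at right; behind: sloped display, then a housing 115 mm high from x = +30 mm
- rod_travel (a joint): how far the rod is out, along the photometer's -x: 0 home (pointer on the white line, white-stoppered blank in the beam), 0.015 yellow line, 0.030 red line (wanted; puts the red-stoppered cell between the white beam ticks), 0.045 blue line, 0.048 end stop. A spring always draws it home: 3.2 N when home, 5.9 N at the red line; it stays nowhere by itself
- pull_rod: sprung pull rod with cell carriage, 0.13 to 0.25 kg; origin at the centre of its black round knob, axes as the photometer's. Knob: 24 mm diameter, 22 mm long along x, 56 mm above the worktop, 38 mm before the front face when home. Pinch it from above across y; both sides are free. Below it lies the scale ledge, 34 mm wide, 78 mm long, top 22 mm above the worktop
- pointer (a point): lower tip of the white pointer blade behind the knob (22 mm behind the knob's centre), just above the scale ledge; moves with the rod
- red_line (a point): middle of the red line across the black scale ledge under the rod, 22 mm above the worktop; the ledge's lines, from the front face outwards, are white, yellow, red, blue, 15 mm apart, each 2.6 mm wide; does not move
- lamp_key_top (a point): centre of the top face of the orange (lamp) key, the first key from the left in the row of four; the cap is 20 mm (front to back) by 18 mm (side to side) and stands 8 mm proud of the deck; the key moves straight down (4 mm); keys stand 32 mm apart, centre to centre
- stop_key_top (a point): centre of the top face of the black (stop) key, the second key from the left in the row of four; the cap is 20 mm (front to back) by 18 mm (side to side) and stands 8 mm proud of the deck; the key moves straight down (4 mm); keys stand 32 mm apart, centre to centre
- zero_key_top (a point): centre of the top face of the white (zero) key, the third key from the left in the row of four; the cap is 20 mm (front to back) by 18 mm (side to side) and stands 8 mm proud of the deck; the key moves straight down (4 mm); keys stand 32 mm apart, centre to centre
- start_key_top (a point): centre of the top face of the green (start reading) key, the fourth, rightmost key from the left in the row of four; the cap is 20 mm (front to back) by 18 mm (side to side) and stands 8 mm proud of the deck; the key moves straight down (4 mm); keys stand 32 mm apart, centre to centre
- lamp_key (a joint): push-down joint of the orange key: 0 as it stands up, 0.004 m when fully down (end stop); press it first. It springs back by itself: 1.3 N to start it moving, 3.3 N fully down, so a press of 5 to 6 N bottoms it. It counts as pressed from 0.0028 m
- stop_key (a joint): push-down joint of the black key: 0 as it stands up, 0.004 m when fully down (end stop); leave it alone (it must stay below 0.0015). It springs back by itself: 1.3 N to start it moving, 3.3 N fully down, so a press of 5 to 6 N bottoms it. It counts as pressed from 0.0028 m
- zero_key (a joint): push-down joint of the white key: 0 as it stands up, 0.004 m when fully down (end stop); press it second. It springs back by itself: 1.3 N to start it moving, 3.3 N fully down, so a press of 5 to 6 N bottoms it. It counts as pressed from 0.0028 m
- start_key (a joint): push-down joint of the green key: 0 as it stands up, 0.004 m when fully down (end stop); press it third. It springs back by itself: 1.3 N to start it moving, 3.3 N fully down, so a press of 5 to 6 N bottoms it. It counts as pressed from 0.0028 m
- stain_bottle: brown bottle with black cap, 52 mm wide, 125 mm high, standing loose to the left of the photometer; origin under its centre; bystander
- dropper_bottle: small brown dropper bottle with black teat, 33 mm wide, 102 mm high, standing loose to the right of the photometer; origin under its centre; bystander
- timer: small white countdown timer, 58 x 66 x 18 mm, lying loose in front of the photometer's right half; origin under its centre; bystander

How it is judged (in metres and radians):
On the way, in this order (a step that is already met when the one before it is completed fails the run):
1. the orange lamp key is pressed, alone, with the rod home (value of joint lamp_key above 0.0028 m and value of joint each of zero_key, start_key, stop_key below 0.001 m and value of joint rod_travel below 0.002 m), for 0.05 s.
2. then the white zero key is pressed, alone, with the rod home (blank in the beam) (value of joint zero_key above 0.0028 m and value of joint each of lamp_key, start_key, stop_key below 0.001 m and value of joint rod_travel below 0.002 m), for 0.05 s.
3. then the green start key is pressed, alone, with the rod home (value of joint start_key above 0.0028 m and value of joint each of lamp_key, zero_key, stop_key below 0.001 m and value of joint rod_travel below 0.002 m), for 0.05 s.
4. the fingers hold the rod with its pointer on the red line (value of joint rod_travel between 0.027 and 0.033 m and contact force between the fingers and pull_rod above 2 N), for 0.5 s.
At the end, for the whole second after the job is handed in: the fingers hold the rod by its knob (contact force over 2 N) with its pointer within 3 mm of the red line (rod 27 to 33 mm out) and still (under 10 mm/s), all four keys are up again, and the bystanders are within 20 mm of where they stood (all of step 4 and value of joint each of lamp_key, zero_key, start_key, stop_key below 0.001 m and velocity of joint rod_travel between -0.01 and 0.01 m/s and distance of each of stain_bottle, dropper_bottle, timer from where it was at the start of the episode below 0.02 m); the arm keeps its last pose, push and grip.
It fails at once if the black stop key is pressed (1.5 mm or more) (value of joint stop_key above 0.0015 m).
It fails at once if the rod is pulled on to the blue line (over 43.5 mm out) (value of joint rod_travel above 0.0435 m).
It fails at once if the rod is let fly back (faster than 0.2 m/s) (velocity of joint rod_travel below -0.2 m/s).
It fails at once if a bystander is pushed over 20 mm or tipped over (distance of any of stain_bottle, dropper_bottle, timer from where it was at the start of the episode above 0.02 m or angle between any of stain_bottle, dropper_bottle's own z axis and vertical above 0.5 rad).
It also fails if it takes over 51 s, if anything falls off the work surface, if the arm or the gripper's body presses on something with over 40 N, if the wrist force passes 120 N, or if a joint passes its speed limit or range.

ROBOT

A 6-joint arm with a two-finger parallel gripper is mounted at the origin on a cart in front of the work surface, level with it; the furniture and walls round the work are solid. World frame = base frame: x ahead of the robot, y to its left, z up, the work surface at z = 0. Lengths are in m, angles in degrees, forces in N, time in s.
With the tool pointing down it reaches from about 0.25 to 0.725 m from the base axis. Payload 9.7 kg.
Tool frame: the origin (TCP) lies between the finger pads; the fingertips stand 25 mm ahead of it and the grasp point (between the pads) lies 6 mm ahead of it; z points along the fingers, y is the line along which they close (so a half turn about z gives the same grasp; the last joint's range is limited). The gripper opens to 85 mm and grips with 20 to 120 N. Pads are 22 mm wide; open, the fingers measure 114 mm over their backs; the gripper's body (76 mm by 85 mm) begins 54 mm behind the grasp point. The pads swing forward as they close: fully open they stand 13 mm farther back than shut.
Start: joints at [69.557, 4.979, 10.078, 95.1, 0, 90], TCP at [0.192, 0.515, 0.256] pointing down, gripper open.
Joint ranges: [-179.16, 179.16], [-48.56, 103.87], [-65.8, 70.77], [-126.05, 130.52], [-82.76, 87.17], [-180, 180]. Speed limits (degrees/s): [127.2, 127.2, 147.25, 180, 180, 180].

INTERFACE

Orientations are given as [roll, pitch, yaw] about the fixed x, y, z axes, in that order (R = Rz(yaw) Ry(pitch) Rx(roll)).
In Python, from workcell import bot gives the robot as it stands.
- The arm moves only by the shell command python3 drive.py 'ROWS' [FORCE]. ROWS is a JSON list of rows, 1 to 5 of them, each of 5 numbers: dx, dy, dz in fractions of the full range, 1 being 80 cm, then a turn about the tool's z in shares of 45 degrees (1.0 is 45 degrees), then the finger opening in m; each row is the pose to reach, as a shift and turn from the pose commanded when the command began, along the tool's axes at that moment; what a row does not reach only later rows make up. A row lasts 1/12 s, in which the tool goes at most 0.0417 m and 7.16 degrees, less where a joint would pass 70% of its speed; a pose out of reach is approached as far as the arm can. The fingers move at their own pace and stop on an object; FORCE is the grip in N (left out, the last holds). Time passes only in rows, so rows that do not move let the fingers close. It prints the time, the measured TCP pose, the force, the opening and the grip force at its end. No shift or turn number may pass 1 either way. Input that does not fit is refused with a message, and nothing moves.
- bot.get_obs(): the state, without advancing time (a new reading comes with each control period).
- bot.camera(name): name is "scene" or "side" or "wrist"; returns the picture (480x640x3 uint8, blue, green, red); there is no depth.
- bot.camera_info(name): a dict with "mtx" (3x3 intrinsics, pixels), "k1" (the pictures are not rectified: a ray, as slopes to the right and down, at radius r is drawn at 1 + k1 r^2 times it, then the intrinsics apply), "extrinsics" (4x4, takes a point from camera to world coordinates). Camera axes: x right, y down, z forward; pixel columns grow to the right and rows downward; lengths in m; the calibration is good to about 2 mm. A picture is of the moment at which its call begins: read the wrist's pose just before it. camera_info takes no time and is no camera call; for the wrist camera it gives the pose at the moment of the call.
- bot.job_done(): hands the job in; it is judged then, once.
The state is a dict: "time": time; "q": joint angles; "qd": joint speeds; "joint_efforts": joint torques, N m; "ee_pos": TCP position; "tcp_rot": TCP orientation; "wrist_force": force on the tool from outside, world axes, zero at the start; "torque": the same for the moment, N m; "opening": finger opening in m; "grasp_force": force on a finger pad.
Only numpy, scipy, OpenCV 4.12 (cv2) and the standard library are available. Lean on these libraries where they do the work, as an engineer would, in place of code of your own. Each camera call takes 0.05 s, during which the arm holds its last target. There are 200 camera calls.

## Working session

There is one attempt and no reset: what is moved stays moved. The work goes in short steps, Python scripts to look and compute and a shell command to move; the robot and the scene stay as the last step left them, time stands still between calls to the robot, and variables do not carry over. Pictures are saved under pics/ and viewed, at most 10 in all, crops included, and the job is handed in when it is done.

```bash
ls; mkdir -p pics; python3 - <<'E'
from workcell import bot
import cv2
o=bot.get_obs(); print({k:o[k] for k in('time','ee_pos','tcp_rot','opening','wrist_force')})
for n in("scene","side"):
    cv2.imwrite(f"pics/{n}0.png",bot.camera(n)); i=bot.camera_info(n); print(n,i)
E
```

```text
drive.py
pics
workcell.py
{'time': 0.0, 'ee_pos': array([0.19201987, 0.51517476, 0.25554373]), 'tcp_rot': array([-1.79919831e+02,  8.16911499e-04,  1.59558122e+02]), 'opening': 0.0853005262668641, 'wrist_force': array([-0.25529782, -0.38780736, -0.52408956])}
scene {'mtx': array([[490.067813  ,   0.        , 320.11651076],
       [  0.        , 490.067813  , 242.75767818],
       [  0.        ,   0.        ,   1.        ]]), 'k1': -0.13624194358194902, 'extrinsics': array([[ 0.8714833 , -0.34231789,  0.35119128,  0.24321916],
       [-0.49029452, -0.62466434,  0.60778759, -0.54515039],
       [ 0.0113201 , -0.70186389, -0.71222113,  0.79157688],
       [ 0.        ,  0.        ,  0.        ,  1.        ]])}
side {'mtx': array([[519.57774618,   0.        , 316.43916992],
       [  0.        , 519.57774618, 244.12495421],
       [  0.        ,   0.        ,   1.        ]]), 'k1': -0.08196327641507645, 'extrinsics': array([[ 0.82292068, -0.33149264,  0.46142625,  0.19956149],
       [-0.5679985 , -0.49914065,  0.65439767, -0.51930458],
       [ 0.01338858, -0.8006068 , -0.59904049,  0.5924535 ],
       [ 0.        ,  0.        ,  0.        ,  1.        ]])}
```

View pics/scene0.png

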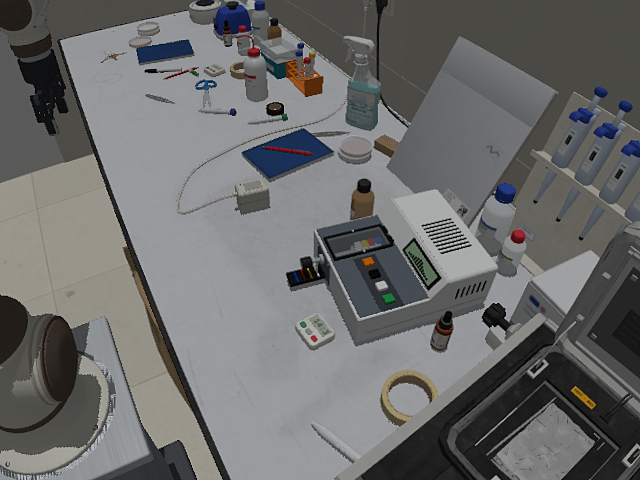

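View pics/side0.png

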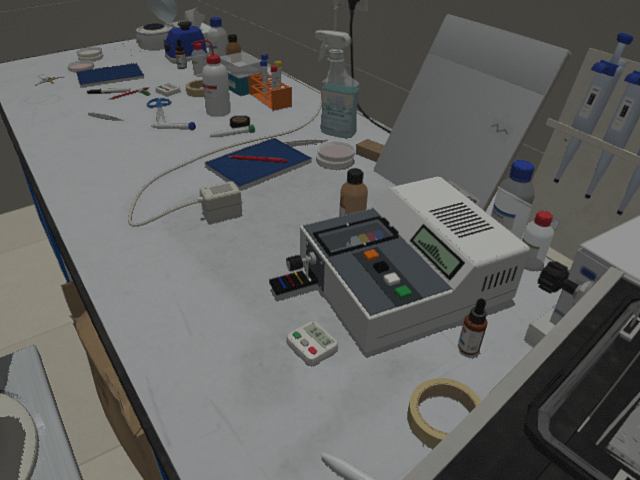

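The scene picture shows the photometer at about (400,265), with keys at orange (368,261), black (375,273), white (381,285) and green (389,298). The knob is at about (308,266) and the timer at (314,331). The side view shows the same layout: orange (371,255), green (403,290), knob (294,263). I'll enlarge both.

```bash
python3 - <<'E'
import cv2
a=cv2.imread('pics/scene0.png')[220:350,275:435]; b=cv2.imread('pics/side0.png')[210:340,260:420]
cv2.imwrite('pics/sc_c.png',cv2.resize(a,None,fx=5,fy=4.6,interpolation=cv2.INTER_CUBIC)[:598] if 0 else cv2.resize(a,(736,598),interpolation=cv2.INTER_CUBIC))
cv2.imwrite('pics/si_c.png',cv2.resize(b,(736,598),interpolation=cv2.INTER_CUBIC))
E
```

```text
(no output)
```

View pics/sc_c.png

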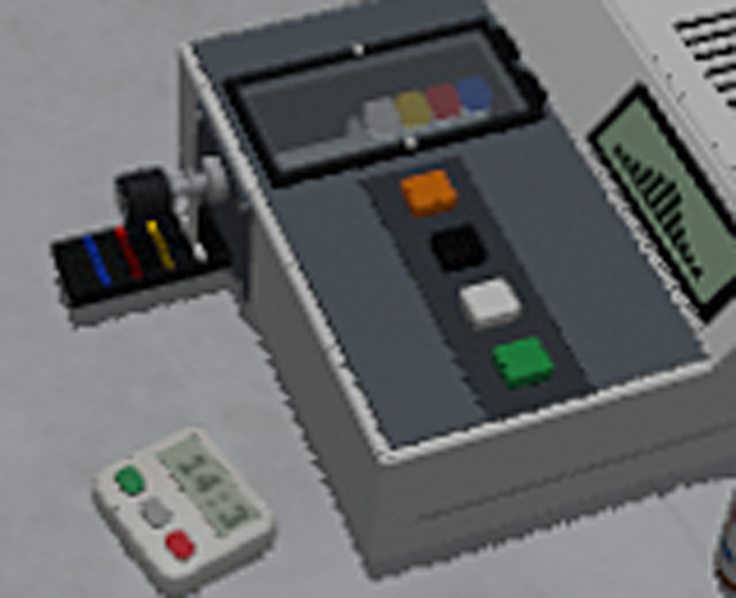

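View pics/si_c.png

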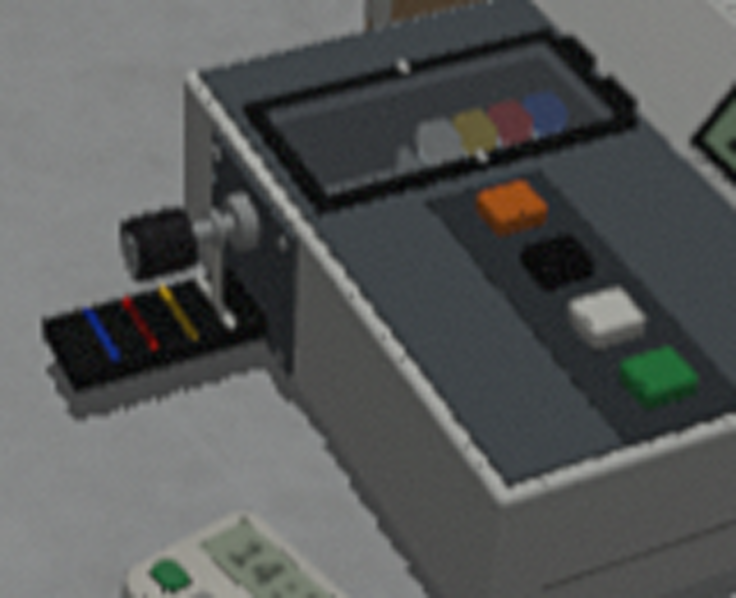

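The crops (4.6×) show the key tops, the lines and the deck front corners clearly. The front-left corner is at scene (187,45) and side (192,75). The front-right corner is at scene (388,458) and side (508,495). I'll fit one planar pose to all of these points.

```bash
cat > fit.py <<'E'
import numpy as np, cv2
from scipy.optimize import least_squares
from workcell import bot
def project(info,P):
    T=np.linalg.inv(info['extrinsics']); 
    return cv2.projectPoints(np.asarray(P,float),cv2.Rodrigues(T[:3,:3])[0],T[:3,3],info['mtx'],np.array([info['k1'],0,0,0]))[0][:,0]
I={n:bot.camera_info(n) for n in('scene','side')}
off={'scene':(275,220),'side':(260,210)}
px={'scene':[(431,188),(459,243),(490,297),(524,356),(187,45),(388,458),(146,196),(161,245),(129,252),(97,261)],
'side':[(512,203),(558,257),(606,309),(659,370),(192,75),(508,495),(160,243),(179,313),(140,323),(103,334)]}
obs={n:(np.array(px[n])+.5)/4.6+np.array(off[n])-.5 for n in px}
def pts(p):
    x,y,t,kx,ky,ry=p
    L=[(kx,ky-.032*i,.086) for i in range(4)]+[(-.15,.125,.078),(-.15,-.125,.078),(-.188,ry,.056)]+[(-.166-.015*i,ry,.022) for i in(1,2,3)]
    L=np.array(L); c,s=np.cos(t),np.sin(t)
    return np.c_[x+c*L[:,0]-s*L[:,1],y+s*L[:,0]+c*L[:,1],L[:,2]]
if __name__=='__main__':
    for cams in(['scene'],['side'],['scene','side']):
        r=least_squares(lambda p:np.concatenate([(project(I[n],pts(p))-obs[n]).ravel() for n in cams]),[.55,0,0,-.08,0,.06])
        print(cams,r.x.round(4),'rms',np.sqrt(np.mean(r.fun**2)).round(2))
    print(pts(r.x).round(4)); print(r.fun.reshape(2,-1,2).round(1).tolist())
E
python3 fit.py
```

```text
['scene'] [ 0.7298 -0.0417 -0.1762 -0.0812 -0.0032  0.0568] rms 0.6
['side'] [ 0.7293 -0.0445 -0.1763 -0.082  -0.0043  0.0572] rms 0.61
['scene', 'side'] [ 0.7296 -0.0433 -0.1761 -0.0816 -0.0037  0.0571] rms 0.78
[[ 0.6487 -0.0326  0.086 ]
 [ 0.6431 -0.0641  0.086 ]
 [ 0.6375 -0.0956  0.086 ]
 [ 0.6318 -0.1271  0.086 ]
 [ 0.6039  0.1061  0.078 ]
 [ 0.5601 -0.14    0.078 ]
 [ 0.5546  0.0459  0.056 ]
 [ 0.5614  0.0446  0.022 ]
 [ 0.5467  0.0473  0.022 ]
 [ 0.5319  0.0499  0.022 ]]
[[[-0.1, 0.8], [0.4, 0.6], [0.5, 1.0], [0.3, 1.0], [-1.4, -0.6], [0.3, 2.1], [0.5, 0.5], [0.6, 0.1], [0.7, 0.3], [0.8, 0.1]], [[-0.4, -1.1], [-0.3, -1.2], [-0.1, -0.3], [-0.3, -0.6], [-1.8, -1.5], [-0.3, 0.8], [0.1, -0.3], [0.1, -0.8], [0.3, -0.7], [0.1, -0.7]]]
```

The fit is consistent: about 2 mm between cameras, and the yaw of -10.1° is within the allowed 0.2 rad. I'll move toward the keys, close the fingers and turn.

Units first: shifts go in shares of 80 cm and turns go in shares of 45 degrees. So -0.175 m is -0.2188, -0.035 m is -0.0438, 35 degrees is 0.7778.

```bash
python3 drive.py '[[-0.0438, -0.025, 0, 0.1556, 0], [-0.0875, -0.05, 0, 0.3111, 0], [-0.1313, -0.075, 0, 0.4667, 0], [-0.175, -0.1, 0, 0.6222, 0], [-0.2188, -0.125, 0, 0.7778, 0]]' 40
cat > go.py <<'E'
import sys,numpy as np
from scipy.spatial.transform import Rotation as R
from workcell import bot
# go.py x y z yaw : shift in tool axes to reach a world TCP target
o=bot.get_obs(); t=np.array(list(map(float,sys.argv[1:4]))); r=R.from_euler('xyz',o['tcp_rot'],degrees=True)
print('t',round(o['time'],2),'q',o['q'].round(1),'pos',o['ee_pos'].round(4),'rot',o['tcp_rot'].round(2),'F',o['wrist_force'].round(1))
yaw=float(sys.argv[4]); print('shift',r.inv().apply(t-o['ee_pos']).round(4),'turn',round((o['tcp_rot'][2]-yaw+180)%360-180,2))
E
python3 go.py 0.6487 -0.0326 0.14 79.9
```

```text
time: 0.52
ee_pos: [0.3218, 0.3589, 0.256]
tcp_rot: [-180.0, 0.0, 124.3]
wrist_force: [0.5, -0.2, -0.1]
opening: 0.0254
grasp_force: 0.0
t 0.52 q [ 48.1  -4.3   0.7  95.   -0.  103.9] pos [0.3218 0.3589 0.256 ] rot [-1.7998e+02  1.0000e-02  1.2425e+02] F [ 0.5 -0.2 -0.1]
shift [-0.5076  0.0499  0.116 ] turn 44.35
```

To row units: -0.205 m is -0.2563, -0.041 m is -0.0513, 35 degrees is 0.7778.

```bash
python3 drive.py '[[-0.0513, 0.005, 0, 0.1556, 0], [-0.1025, 0.01, 0, 0.3111, 0], [-0.1538, 0.015, 0, 0.4667, 0], [-0.205, 0.02, 0, 0.6222, 0], [-0.2563, 0.025, 0, 0.7778, 0]]' 40 >/dev/null; python3 go.py 0.6487 -0.0326 0.14 79.9
```

```text
t 0.93 q [ 23.9  -2.3   2.7  95.    0.  114.6] pos [0.4547 0.2011 0.2562] rot [-179.99   -0.     89.21] F [ 0.7  0.1 -0.4]
shift [-0.2311  0.1972  0.1161] turn 9.31
```

To row units: -0.15 m is -0.1875, 0.125 m is 0.1563, 9.3 degrees is 0.2067.

```bash
python3 drive.py '[[-0.0375, 0.0313, 0, 0.1111, 0], [-0.075, 0.0625, 0, 0.2067, 0], [-0.1125, 0.0938, 0, 0.2067, 0], [-0.15, 0.125, 0, 0.2067, 0], [-0.1875, 0.1563, 0.025, 0.2067, 0]]' 40 >/dev/null; python3 go.py 0.6487 -0.0326 0.15 79.9
```

```text
t 1.35 q [  5.1   8.7  12.3  93.4  -0.  104.9] pos [0.5784 0.0516 0.24  ] rot [ 1.7974e+02 -7.0000e-02  8.0230e+01] F [ 1.9 -0.5  0.1]
shift [-0.0712  0.0832  0.0903] turn 0.33
```

To row units: -0.08 m is -0.1, -0.06 m is -0.075.

```bash
python3 drive.py '[[-0.0375, 0.025, 0.025, 0, 0], [-0.075, 0.05, 0.05, 0, 0], [-0.1, 0.0625, 0.0625, 0, 0], [-0.1, 0.0625, 0.0625, 0, 0]]' 40; python3 go.py 0.6487 -0.0326 0.15 79.9
```

```text
time: 1.68
ee_pos: [0.612, -0.0377, 0.183]
tcp_rot: [-179.7, 0.1, 80.0]
wrist_force: [0.1, 0.0, -0.4]
opening: 0.0004
grasp_force: 0.0
t 1.68 q [-3.5 13.2 11.2 88.3 -0.1 96.5] pos [ 0.612  -0.0377  0.183 ] rot [-1.7969e+02  9.0000e-02  8.0030e+01] F [ 0.1  0.  -0.4]
shift [0.0114 0.0355 0.0328] turn 0.13
```

To row units: 0.0355 m is 0.0444, 0.03 m is 0.0375.

```bash
python3 drive.py '[[0.0138, 0.0444, 0.0375, 0, 0], [0.0138, 0.0444, 0.0413, 0, 0], [0.0138, 0.0444, 0.0413, 0, 0], [0.0138, 0.0444, 0.0413, 0, 0]]' 40 >/dev/null; python3 go.py 0.6487 -0.0326 0.115 79.9; python3 - <<'E'
from workcell import bot
import cv2
for n in('wrist','side'):
    cv2.imwrite(f'pics/{n}1.png',bot.camera(n))
import numpy as np
i=bot.camera_info('wrist'); np.savez('w1.npz',**i)
a=cv2.imread('pics/wrist1.png'); b=cv2.imread('pics/side1.png')[180:340,260:420]
cv2.imwrite('pics/h1.png',np.hstack([cv2.resize(a,(440,330)),cv2.resize(b,(330,330))]))
E
```

```text
t 2.02 q [-2.5 18.  13.9 86.  -0.  97.2] pos [ 0.6485 -0.0283  0.1538] rot [-1.7988e+02  1.0000e-02  8.0290e+01] F [-0.6 -0.   0.7]
shift [-0.0041  0.001   0.0388] turn 0.39
```

View pics/h1.png

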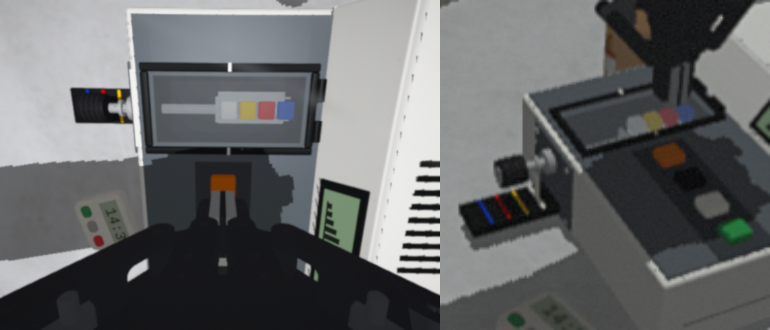

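The wrist view shows the orange key at about (223,183) of the half-scale picture, just beyond the closed fingertips. The knob is at (92,105) and the deck's front-left corner at (131,10). I'll overlay the fitted model on the wrist picture as a check.

```bash
python3 - <<'E'
import numpy as np,cv2
from fit import *
i=dict(np.load('w1.npz')); p=[ 0.7296,-0.0433,-0.1761,-0.0816,-0.0037,0.0571]
P=list(pts(p))+[[0.6485,-0.0283,0.1538-.025]]
uv=project(i,P); print(uv.round(1).tolist())
a=cv2.imread('pics/wrist1.png')
for u,v in uv: cv2.drawMarker(a,(int(round(u)),int(round(v))),(255,0,255),cv2.MARKER_CROSS,9,1)
cv2.imwrite('pics/ov.png',cv2.resize(a[:330,90:490],(800,660))[:600])
E
```

```text
[[325.3, 270.0], [324.9, 322.3], [324.5, 370.9], [324.2, 416.1], [183.4, 9.2], [219.7, 439.6], [144.2, 153.6], [178.8, 152.0], [156.5, 151.7], [134.0, 151.5], [323.8, 295.0]]
```

View pics/ov.png

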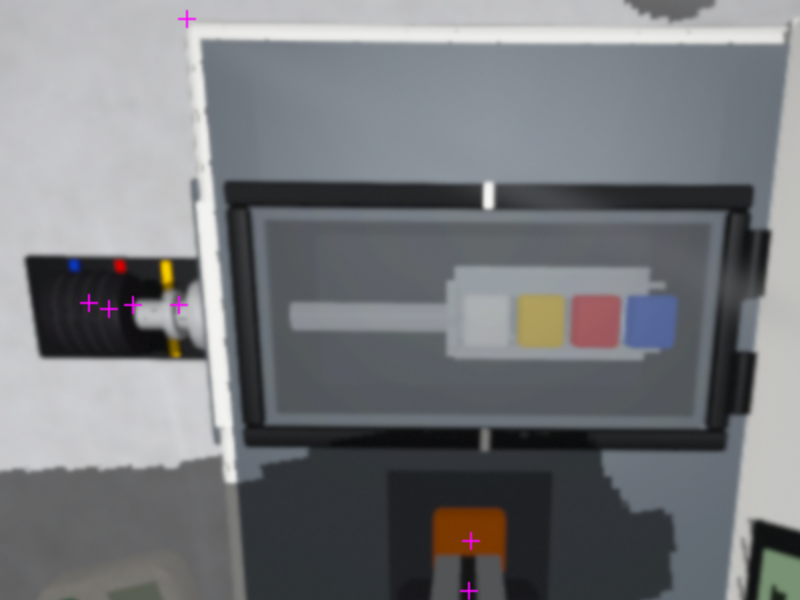

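The overlay matches the orange key within 1 mm: seen (469,541), predicted (471,540). The rod's y also matches, at 306 against 305. The lines and knob lie about 2.5 mm farther out than modelled, so the pull will be measured relative to home. Next I'll come down close over the orange key.

To row units: 0.035 m is 0.0438, 0.03 m is 0.0375, 0.3 degrees is 0.0067.

```bash
python3 go.py 0.6485 -0.0326 0.117 79.9; python3 drive.py '[[-0.0044, 0, 0.0188, 0.0067, 0], [-0.0044, 0, 0.0375, 0.0067, 0], [-0.0044, 0, 0.0438, 0.0067, 0], [-0.0044, 0, 0.0438, 0.0067, 0]]' 40 >/dev/null; python3 go.py 0.6485 -0.0326 0.107 79.9
```

```text
t 2.12 q [-2.5 17.9 13.9 86.  -0.  97.2] pos [ 0.6488 -0.0285  0.1557] rot [ 1.7994e+02 -1.0000e-02  8.0290e+01] F [-0.4 -1.5  1.1]
shift [-0.0041  0.0004  0.0387] turn 0.39
t 2.45 q [-2.8 18.  10.1 82.1 -0.  97.2] pos [ 0.6476 -0.0321  0.1192] rot [-1.7995e+02  1.0000e-02  7.9970e+01] F [-1.1 -0.1 -0.3]
shift [-0.0003  0.0009  0.0122] turn 0.07
```

Now the press, in small steps.

To row units: 0.01 m is 0.0125, 0.009 m is 0.0113.

```bash
python3 drive.py '[[0, 0.0013, 0.0075, 0, 0], [0, 0.0013, 0.0113, 0, 0], [0, 0.0013, 0.0125, 0, 0], [0, 0.0013, 0.0125, 0, 0]]' 40; python3 drive.py '[[0, 0, 0.0013, 0, 0], [0, 0, 0.0025, 0, 0], [0, 0, 0.0025, 0, 0]]' 40
```

```text
time: 2.78
ee_pos: [0.6498, -0.0324, 0.1098]
tcp_rot: [180.0, -0.0, 80.0]
wrist_force: [-0.6, 0.3, 1.6]
opening: -0.0001
grasp_force: 0.9
time: 3.03
ee_pos: [0.6497, -0.0324, 0.1076]
tcp_rot: [180.0, -0.0, 80.0]
wrist_force: [1.4, 1.0, 2.2]
opening: 0.0001
grasp_force: 1.4
```

To row units: 0.001 m is 0.0013.

```bash
python3 drive.py '[[0, 0, 0.0013, 0, 0], [0, 0, 0.0013, 0, 0], [0, 0, 0.0013, 0, 0]]' 40|grep -E "ee|wri"; python3 drive.py '[[0, 0, 0.0013, 0, 0], [0, 0, 0.0013, 0, 0], [0, 0, 0.0013, 0, 0]]' 40|grep -E "ee|wri"
```

```text
ee_pos: [0.6498, -0.0324, 0.1071]
wrist_force: [-0.0, 0.7, 5.9]
ee_pos: [0.6498, -0.0324, 0.1069]
wrist_force: [-2.0, 0.8, 11.5]
```

The orange key is bottomed: a stiff rise to 11.5 N at z = 0.107, as predicted. I'll lift, pass over the black key and go to white, 64 mm along tool -x.

To row units: -0.064 m is -0.08, -0.05 m is -0.0625.

```bash
python3 drive.py '[[0, 0, -0.0188, 0, 0], [0, 0, -0.0338, 0, 0], [-0.025, 0, -0.0338, 0, 0], [-0.0625, 0, -0.0338, 0, 0], [-0.08, 0, -0.0338, 0, 0]]' 40|grep -E "ee|wri"; python3 drive.py '[[0, 0, 0, 0, 0], [0, 0, 0.0163, 0, 0], [0, 0, 0.0175, 0, 0], [0, 0, 0.0175, 0, 0]]' 40 |grep -E "ee|wri"; python3 go.py 0.6375 -0.0956 0.107 79.9
```

```text
ee_pos: [0.638, -0.0975, 0.1328]
wrist_force: [0.7, -0.9, 0.6]
ee_pos: [0.6377, -0.0946, 0.1165]
wrist_force: [-0.8, -0.3, 0.2]
t 4.28 q [-8.4 17.6  9.3 81.8  0.  91.6] pos [ 0.6377 -0.0946  0.1165] rot [-1.7985e+02 -1.0000e-02  8.0000e+01] F [-0.8 -0.3  0.2]
shift [-0.0011 -0.      0.0095] turn 0.1
```

To row units: 0.011 m is 0.0138, 0.01 m is 0.0125.

```bash
python3 drive.py '[[-0.001, 0, 0.005, 0, 0], [-0.001, 0, 0.01, 0, 0], [-0.001, 0, 0.0125, 0, 0], [-0.001, 0, 0.0138, 0, 0], [-0.001, 0, 0.0138, 0, 0]]' 40|grep -E "ee|wri"; python3 drive.py '[[0, 0, 0.0013, 0, 0], [0, 0, 0.0013, 0, 0], [0, 0, 0.0013, 0, 0]]' 40|grep -E "ee|wri"
```

```text
ee_pos: [0.6384, -0.0958, 0.1074]
wrist_force: [0.4, 1.8, 2.6]
ee_pos: [0.6383, -0.096, 0.107]
wrist_force: [-1.5, 3.3, 4.4]
```

To row units: 0.001 m is 0.0013.

```bash
python3 drive.py '[[0, 0, 0.0013, 0, 0], [0, 0, 0.0013, 0, 0], [0, 0, 0.0013, 0, 0]]' 40|grep -E "ee|wri"; python3 drive.py '[[0, 0, -0.0188, 0, 0], [0, 0, -0.0338, 0, 0], [-0.025, 0, -0.0338, 0, 0], [-0.04, 0, -0.0338, 0, 0], [-0.04, 0, -0.0338, 0, 0]]' 40|grep -E "ee|wri"; python3 drive.py '[[0, 0, 0.01, 0, 0], [0, 0, 0.0175, 0, 0], [0, 0, 0.0175, 0, 0]]' 40 |grep -E "ee|wri"; python3 go.py 0.632 -0.1271 0.107 79.9
```

```text
ee_pos: [0.6384, -0.096, 0.107]
wrist_force: [-3.0, 3.6, 11.0]
ee_pos: [0.6322, -0.13, 0.1324]
wrist_force: [0.1, -0.4, 0.1]
ee_pos: [0.6317, -0.1273, 0.1158]
wrist_force: [-0.3, -0.0, -0.8]
t 5.87 q [-11.4  17.6   9.2  81.8   0.   88.6] pos [ 0.6317 -0.1273  0.1158] rot [-1.7981e+02 -1.0000e-02  7.9970e+01] F [-0.3 -0.  -0.8]
shift [0.0002 0.0002 0.0088] turn 0.07
```

White bottomed at 11 N. Now the green key.

To row units: 0.011 m is 0.0138, 0.01 m is 0.0125.

```bash
python3 drive.py '[[0, 0, 0.005, 0, 0], [0, 0, 0.01, 0, 0], [0, 0, 0.0125, 0, 0], [0, 0, 0.0138, 0, 0], [0, 0, 0.0138, 0, 0]]' 40|grep -E "ee|wri"; python3 drive.py '[[0, 0, 0.0013, 0, 0], [0, 0, 0.0013, 0, 0], [0, 0, 0.0025, 0, 0], [0, 0, 0.0025, 0, 0]]' 40|grep -E "ee|wri"; python3 drive.py '[[0, 0, -0.025, 0, 0], [0, 0, -0.05, 0, 0], [0, 0, -0.1, 0, 0], [0, 0, -0.125, 0, 0], [0, 0, -0.125, 0, 0]]' 40|grep -E "ee|wri"; python3 go.py 0.552 0.0464 0.16 169.9
```

```text
ee_pos: [0.6327, -0.1274, 0.1074]
wrist_force: [-0.6, 1.9, 3.0]
ee_pos: [0.6328, -0.1276, 0.107]
wrist_force: [-3.9, 2.9, 9.4]
ee_pos: [0.634, -0.1283, 0.2111]
wrist_force: [1.3, -0.0, 0.7]
t 7.03 q [-11.4  17.5  19.6  91.6  -0.   88.6] pos [ 0.634  -0.1283  0.2111] rot [1.7956e+02 3.0000e-02 7.9950e+01] F [ 1.3 -0.   0.7]
shift [ 0.1577 -0.1116  0.0502] turn -89.95
```

Green bottomed at 9.4 N. I'll turn back 90° and move above the knob with the fingers opening to 60 mm.

To row units: 0.15 m is 0.1875, 0.12 m is 0.15, -35 degrees is -0.7778.

```bash
python3 drive.py '[[0.0375, -0.0275, 0, -0.1556, 0.06], [0.075, -0.055, 0, -0.3111, 0.06], [0.1125, -0.0825, 0, -0.4667, 0.06], [0.15, -0.11, 0, -0.6222, 0.06], [0.1875, -0.1375, 0, -0.7778, 0.06]]' 40|grep ee; python3 go.py 0.552 0.0464 0.13 169.9;  python3 drive.py '[[0, 0, 0, -0.1556, 0.06], [0, 0, 0, -0.3111, 0.06], [0, 0, 0, -0.4667, 0.06], [0, 0, 0, -0.6222, 0.06], [0, 0, 0, -0.7778, 0.06]]' 40|grep ee;  python3 drive.py '[[0, 0, 0, -0.1556, 0.06], [0, 0, 0, -0.3111, 0.06], [0, 0, 0, -0.4444, 0.06], [0, 0, 0, -0.4444, 0.06]]' 40|grep ee; python3 go.py 0.552 0.0464 0.13 169.9
```

```text
ee_pos: [0.5493, 0.0401, 0.2047]
t 7.45 q [ 4.2  4.3  3.7 89.4 -0.  68.9] pos [0.5493 0.0401 0.2047] rot [-1.7997e+02  1.0000e-02  1.1527e+02] F [0.5 0.1 0.5]
shift [0.0046 0.0051 0.0746] turn -54.63
ee_pos: [0.5503, 0.0391, 0.2048]
ee_pos: [0.5503, 0.0389, 0.2047]
t 8.2 q [ 4.1  4.5  3.8 89.4 -0.  13.8] pos [0.5503 0.0389 0.2047] rot [-1.7998e+02 -3.0000e-02  1.7022e+02] F [ 0.4  0.4 -1.1]
shift [-0.0004  0.0077  0.0747] turn 0.32
```

To row units: 0.075 m is 0.0938, 0.07 m is 0.0875, 0.3 degrees is 0.0067.

```bash
python3 drive.py '[[0, 0.0096, 0.025, 0, 0.06], [0, 0.0096, 0.0625, 0, 0.06], [0, 0.0096, 0.0875, 0.0067, 0.06], [0, 0.0096, 0.0938, 0.0067, 0.06], [0, 0.0096, 0.0938, 0.0067, 0.06]]' 40|grep -E 'ee|ope'; python3 - <<'E'
import numpy as np,cv2
from fit import *
n={}
from workcell import bot
i=bot.camera_info('wrist'); a=bot.camera('wrist'); s=bot.camera('side')
o=bot.get_obs(); print(o['ee_pos'],o['tcp_rot'])
p=[ 0.7296,-0.0433,-0.1761,-0.0816,-0.0037,0.0571]
uv=project(i,list(pts(p))[6:]+[[0.552,.0464,.056]]); print(uv.round(1).tolist())
for u,v in uv: cv2.drawMarker(a,(int(round(u)),int(round(v))),(255,0,255),cv2.MARKER_CROSS,9,1)
cv2.imwrite('pics/k1.png',np.hstack([cv2.resize(a,(480,360)),cv2.resize(s[200:320,240:340],(300,360))]))
E
```

```text
ee_pos: [0.5508, 0.0465, 0.1286]
opening: 0.0597
[0.55211697 0.04658    0.13138548] [1.79990364e+02 5.59175639e-02 1.69574078e+02]
[[324.3, 268.8], [324.3, 261.2], [324.2, 239.2], [324.0, 216.5], [324.4, 264.5]]
```

View pics/k1.png

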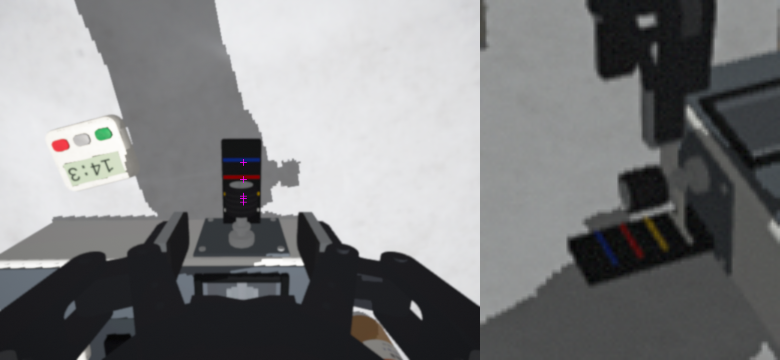

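The knob at (241,205) is centred between the fingers, and the red line (seen 178, predicted 179) agrees. I'll descend.

To row units: 0.067 m is 0.0838, 0.055 m is 0.0688.

```bash
python3 drive.py '[[0, 0, 0.025, 0, 0.06], [0, 0, 0.05, 0, 0.06], [0, 0, 0.0688, 0, 0.06], [0, 0, 0.0838, 0, 0.06], [0, 0, 0.0838, 0, 0.06]]' 40; python3 go.py 0.552 0.0464 0.062 169.9
```

```text
time: 9.13
ee_pos: [0.5513, 0.0465, 0.0622]
tcp_rot: [-180.0, -0.1, 169.6]
wrist_force: [-0.3, -0.0, -0.4]
opening: 0.0597
grasp_force: 0.0
t 9.13 q [  4.8   6.3 -10.   73.8  -0.   15.2] pos [0.5513 0.0465 0.0622] rot [-1.7997e+02 -9.0000e-02  1.6962e+02] F [-0.3 -0.  -0.4]
shift [-0.0007 -0.      0.0002] turn -0.28
```

```bash
python3 drive.py '[[0, 0, 0, 0, 0.02], [0, 0, 0, 0, 0.01], [0, 0, 0, 0, 0.01], [0, 0, 0, 0, 0.01], [0, 0, 0, 0, 0.01]]' 35; python3 drive.py '[[0, 0, 0, 0, 0.01], [0, 0, 0, 0, 0.01], [0, 0, 0, 0, 0.01]]' 35; python3 go.py 0.552 0.0464 0.062 169.9
```

```text
time: 9.55
ee_pos: [0.5523, 0.045, 0.0651]
tcp_rot: [-179.8, 0.1, 169.6]
wrist_force: [-3.5, -9.7, 6.3]
opening: 0.0228
grasp_force: 34.6
time: 9.8
ee_pos: [0.5523, 0.045, 0.0651]
tcp_rot: [-179.8, 0.1, 169.6]
wrist_force: [-1.4, -10.7, 5.3]
opening: 0.0228
grasp_force: 34.6
t 9.8 q [ 4.8  6.1 -9.9 73.9 -0.2 15.2] pos [0.5523 0.045  0.0651] rot [-1.7983e+02  1.4000e-01  1.6958e+02] F [ -1.4 -10.7   5.3]
shift [0.0006 0.0013 0.0031] turn -0.32
```

Gripped, opening 22.8 mm. There is some side load, so I'll recentre the command by 1.5 mm and then draw the rod out slowly along tool +x.

To row units: -0.002 m is -0.0025, -0.0015 m is -0.0019.

```bash
python3 drive.py '[[0, -0.0013, -0.0013, 0, 0.01], [0, -0.0019, -0.0025, 0, 0.01], [0, -0.0019, -0.0025, 0, 0.01]]' 35 | grep -E 'ee|wr'; python3 drive.py '[[0.0025, 0, 0, 0, 0.01], [0.005, 0, 0, 0, 0.01], [0.0075, 0, 0, 0, 0.01], [0.01, 0, 0, 0, 0.01], [0.0125, 0, 0, 0, 0.01]]' 35;  python3 go.py 0.5523 0.0450 0.0651 169.9
```

```text
ee_pos: [0.5517, 0.045, 0.0653]
wrist_force: [2.1, -2.2, -7.2]
time: 10.47
ee_pos: [0.5416, 0.0468, 0.0653]
tcp_rot: [-180.0, 0.0, 169.6]
wrist_force: [4.2, -3.8, -7.0]
opening: 0.0226
grasp_force: 35.5
t 10.47 q [  5.    4.8 -11.3  73.9  -0.   15.3] pos [0.5416 0.0468 0.0653] rot [-1.7996e+02  2.0000e-02  1.6965e+02] F [ 4.2 -3.8 -7. ]
shift [-0.0109  0.0002  0.0002] turn -0.25
```

To row units: 0.01 m is 0.0125, 0.008 m is 0.01.

```bash
python3 drive.py '[[0.0025, 0, 0, 0, 0.01], [0.005, 0, 0, 0, 0.01], [0.0075, 0, 0, 0, 0.01], [0.01, 0, 0, 0, 0.01], [0.0125, 0, 0, 0, 0.01]]' 35 >/dev/null; python3 drive.py '[[0.0025, 0, 0, 0, 0.01], [0.005, 0, 0, 0, 0.01], [0.0075, 0, 0, 0, 0.01], [0.01, 0, 0, 0, 0.01], [0.01, 0, 0, 0, 0.01]]' 35;  python3 go.py 0.5517 0.0450 0.0651 169.9; python3 - <<'E'
from workcell import bot
import cv2,numpy as np
a=bot.camera('side');b=bot.camera('scene')
cv2.imwrite('pics/p1.png',np.hstack([cv2.resize(x,(400,400),interpolation=cv2.INTER_CUBIC) for x in(a[240:320,250:330],b[230:310,270:350])]))
cv2.imwrite('pics/pside.png',a)
E
```

```text
time: 11.3
ee_pos: [0.5239, 0.05, 0.0653]
tcp_rot: [-180.0, 0.0, 169.6]
wrist_force: [5.8, -5.5, -9.0]
opening: 0.0226
grasp_force: 35.4
t 11.3 q [  5.5   2.4 -13.8  73.8  -0.1  15.8] pos [0.5239 0.05   0.0653] rot [-1.7996e+02  4.0000e-02  1.6965e+02] F [ 5.8 -5.5 -9. ]
shift [-0.0283  0.0001  0.0002] turn -0.25
```

View pics/p1.png

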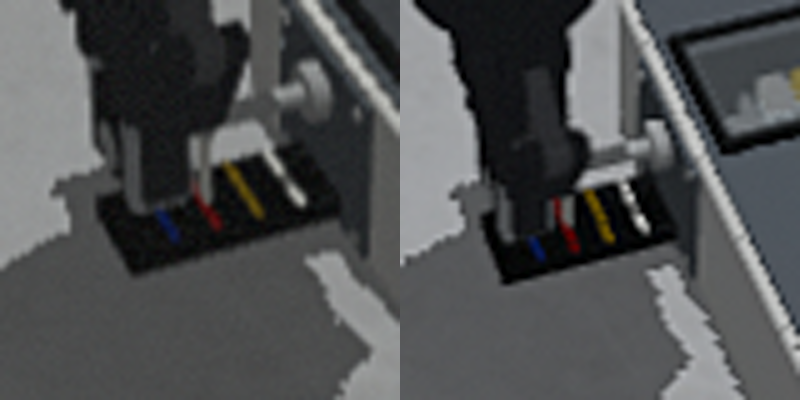

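The pointer tip, at side (203,200), stands at the red line's (207,210) inner edge. That agrees with 28.3 mm of measured travel, so I'll add about 1.5 mm and hold.

To row units: 0.0015 m is 0.0019, 0.001 m is 0.0013.

```bash
python3 drive.py '[[0.0013, 0, 0, 0, 0.01], [0.0019, 0, 0, 0, 0.01], [0.0019, 0, 0, 0, 0.01], [0.0019, 0, 0, 0, 0.01], [0.0019, 0, 0, 0, 0.01]]' 35 >/dev/null; python3 drive.py '[[0, 0, 0, 0, 0.01], [0, 0, 0, 0, 0.01], [0, 0, 0, 0, 0.01], [0, 0, 0, 0, 0.01], [0, 0, 0, 0, 0.01]]' 35;  python3 go.py 0.5517 0.0450 0.0651 169.9; python3 - <<'E'
from workcell import bot
import cv2,numpy as np
a=bot.camera('side');b=bot.camera('scene')
cv2.imwrite('pics/p2.png',np.vstack([np.hstack([cv2.resize(x,(400,240),interpolation=cv2.INTER_CUBIC) for x in(a[260:296,260:320],b[250:286,280:340])]),cv2.resize(b[170:370,240:515],(800,350))]))
E
```

```text
time: 12.23
ee_pos: [0.5226, 0.0502, 0.0653]
tcp_rot: [-180.0, 0.0, 169.6]
wrist_force: [5.1, -5.7, -8.5]
opening: 0.0227
grasp_force: 35.4
t 12.23 q [  5.5   2.3 -14.   73.8  -0.1  15.9] pos [0.5226 0.0502 0.0653] rot [-1.7996e+02  4.0000e-02  1.6965e+02] F [ 5.1 -5.7 -8.5]
shift [-0.0295  0.0001  0.0002] turn -0.25
```

View pics/p2.png

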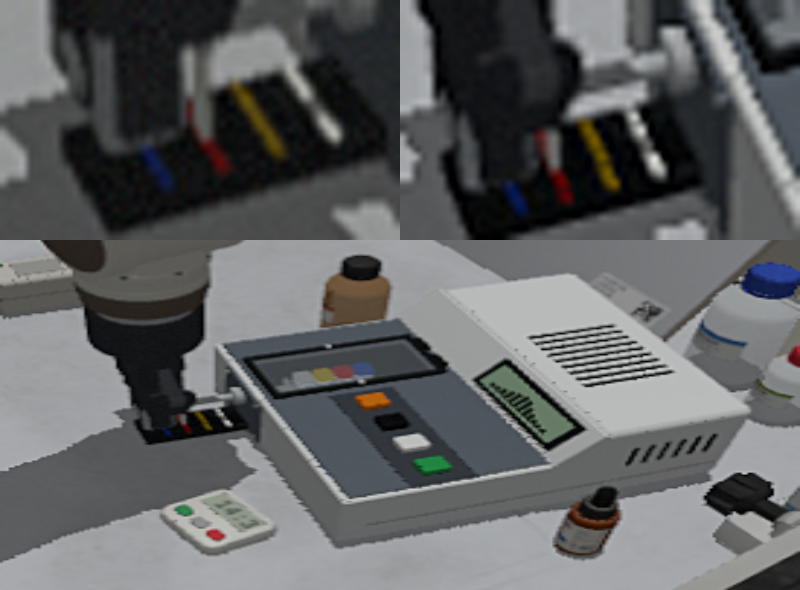

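The pointer blade's tip, at side crop (205,140), stands on the red line. The red stopper is between the beam ticks, all keys are up and the bystanders haven't moved. I'm handing the job in.

```bash
python3 -c "
from workcell import bot
print(bot.job_done())"
```

```text
the job is handed in; nothing more can be done
None
```

I pressed the orange, white and green keys in order, each fully down, and handed the job in holding the rod about 29.5 mm out with its pointer on the red line; the judge's verdict was not shown.

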